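# Set the stock tags on the vial bins

### The job

Two of the four flip tags on the vial bins are wrong: with a fingertip, gently push them over so that exactly the bins packed full of vials have their tag leaning back over the bin with the round disc facing up, and the bins that are empty or down to the last vial have theirs leaning forward, away from the bin, with the bar facing up. Do not tip the two tags that are already right, and leave the bottle, loose vial, marker and tube rack where they stand.

Things in the scene. Friction and masses are not known exactly. Their poses are not given: they have to be found in the camera images.
- board: Fixed grey base tray, 150 (x) by 400 (y) by 12 mm high, carrying four bins side by side along its y at 96 mm pitch, in any order. Origin: centre of its underside, on the bench; it may be turned a little about the vertical.
- bin_a: White open-topped bin, 96 (x) by 86 (y) by 50 mm high, walls 4 mm, fixed on the board; FULL: packed with 12 capped glass vials, tops 57 mm above the bin's underside. Origin: centre of its underside, 12 mm above the bench. x points to its rear, -x (its front, with the tag) towards the robot's side.
- tag_a (a joint): Flip tag over the front rim of bin_a: its lean in rad about the horizontal hinge. 0 = upright, +0.6 = resting leaned BACK over its bin (round-disc face up, 'in stock'), -0.6 = resting leaned FORWARD away from the bin (bar face up, 'reorder'). A plain white plate 46 mm wide, 4 mm thick, free edge 58 mm from the hinge line, about 30 g; the hinge is nearly free (under 0.5 N at the free edge moves it), so once past upright it falls by itself to its other rest and stays there.
- tag_a_hinge (a point): Middle of the hinge line of tag_a, fixed to bin_a: 51 mm in front of (along -x of) the bin's centre, 84 mm above the bench; axes parallel to the bin's. At rest the tag's free edge is 33 mm behind (+x) or in front (-x) of this point and 48 mm above it. Two bracket posts, 5 mm wide, at 29 mm either side of the middle rise 4 mm above the hinge line.
- bin_b: White open-topped bin, 96 (x) by 86 (y) by 50 mm high, walls 4 mm, fixed on the board; NOT full: a single vial left in a rear corner. Origin: centre of its underside, 12 mm above the bench. x points to its rear, -x (its front, with the tag) towards the robot's side.
- tag_b (a joint): Flip tag over the front rim of bin_b: its lean in rad about the horizontal hinge. 0 = upright, +0.6 = resting leaned BACK over its bin (round-disc face up, 'in stock'), -0.6 = resting leaned FORWARD away from the bin (bar face up, 'reorder'). A plain white plate 46 mm wide, 4 mm thick, free edge 58 mm from the hinge line, about 30 g; the hinge is nearly free (under 0.5 N at the free edge moves it), so once past upright it falls by itself to its other rest and stays there.
- tag_b_hinge (a point): Middle of the hinge line of tag_b, fixed to bin_b: 51 mm in front of (along -x of) the bin's centre, 84 mm above the bench; axes parallel to the bin's. At rest the tag's free edge is 33 mm behind (+x) or in front (-x) of this point and 48 mm above it. Two bracket posts, 5 mm wide, at 29 mm either side of the middle rise 4 mm above the hinge line.
- bin_c: White open-topped bin, 96 (x) by 86 (y) by 50 mm high, walls 4 mm, fixed on the board; FULL: packed with 12 capped glass vials, tops 57 mm above the bin's underside. Origin: centre of its underside, 12 mm above the bench. x points to its rear, -x (its front, with the tag) towards the robot's side.
- tag_c (a joint): Flip tag over the front rim of bin_c: its lean in rad about the horizontal hinge. 0 = upright, +0.6 = resting leaned BACK over its bin (round-disc face up, 'in stock'), -0.6 = resting leaned FORWARD away from the bin (bar face up, 'reorder'). A plain white plate 46 mm wide, 4 mm thick, free edge 58 mm from the hinge line, about 30 g; the hinge is nearly free (under 0.5 N at the free edge moves it), so once past upright it falls by itself to its other rest and stays there.
- tag_c_hinge (a point): Middle of the hinge line of tag_c, fixed to bin_c: 51 mm in front of (along -x of) the bin's centre, 84 mm above the bench; axes parallel to the bin's. At rest the tag's free edge is 33 mm behind (+x) or in front (-x) of this point and 48 mm above it. Two bracket posts, 5 mm wide, at 29 mm either side of the middle rise 4 mm above the hinge line.
- bin_d: White open-topped bin, 96 (x) by 86 (y) by 50 mm high, walls 4 mm, fixed on the board; NOT full: empty. Origin: centre of its underside, 12 mm above the bench. x points to its rear, -x (its front, with the tag) towards the robot's side.
- tag_d (a joint): Flip tag over the front rim of bin_d: its lean in rad about the horizontal hinge. 0 = upright, +0.6 = resting leaned BACK over its bin (round-disc face up, 'in stock'), -0.6 = resting leaned FORWARD away from the bin (bar face up, 'reorder'). A plain white plate 46 mm wide, 4 mm thick, free edge 58 mm from the hinge line, about 30 g; the hinge is nearly free (under 0.5 N at the free edge moves it), so once past upright it falls by itself to its other rest and stays there.
- tag_d_hinge (a point): Middle of the hinge line of tag_d, fixed to bin_d: 51 mm in front of (along -x of) the bin's centre, 84 mm above the bench; axes parallel to the bin's. At rest the tag's free edge is 33 mm behind (+x) or in front (-x) of this point and 48 mm above it. Two bracket posts, 5 mm wide, at 29 mm either side of the middle rise 4 mm above the hinge line.
- bottle: Bystander: loose glass bottle with orange cap, 68 mm diameter, 150 mm tall, origin at the centre of its underside; stands to the left of the board.
- loose_vial: Bystander: loose capped glass vial, 24 mm diameter, 58 mm tall, standing on the bench in front of the board; origin at the centre of its underside.
- marker: Bystander: loose marker pen with blue cap lying on the bench in front of the board, about 130 mm long along its x, 16 mm thick; origin at its underside near mid-length.
- tube_rack: Bystander: loose yellow tube rack, 75 (x) by 120 (y) mm, 58 mm tall with its tubes, to the right of the board; origin at the centre of its underside.

How it is judged:
By the outcome, as a careful person would: the job done as asked, in the order asked, and still so for the second after the job is handed in, with the robot touching nothing.
It also fails if it takes over 40 s, if anything falls off the work surface, if the arm or the gripper's body presses on something with over 40 N, if the wrist force passes 120 N, or if a joint passes its speed limit or range.

### The arm

A 6-joint arm with a two-finger parallel gripper is mounted at the origin on the work surface. World frame = base frame: x ahead of the robot, y to its left, z up, the work surface at z = 0. Lengths are in m, angles in rad, forces in N, time in s.
With the tool pointing down it reaches from about 0.3 to 1 m from the base axis. Payload 5.1 kg.
Tool frame: the origin (TCP) lies at the very end of the fingers, on their centre line; the grasp point (between the pads) lies 19 mm behind it; z points along the fingers, y is the line along which they close (so a half turn about z gives the same grasp; the last joint's range is limited). The gripper opens to 95 mm and grips with 3 to 60 N. Pads are 20 mm wide; open, the fingers measure 119 mm over their backs; the gripper's body (75 mm by 180 mm) begins 59 mm behind the grasp point.
Start: joints at [1.019, 0.124, 1.65, -0, 1.367, -0.083], TCP at [0.294, 0.58, 0.215] pointing down, gripper open.
Joint ranges: [-2.61, 2.61], [-1.02, 2.33], [0.03, 2.71], [-1.35, 4.49], [0.32, 2.68], [-2.91, 2.91]. Speed limits (rad/s): [2.57, 2.57, 3.14, 3.14, 3.14, 3.14].

### API

Orientations are given as a rotation vector (axis times angle).
In Python, from station import manip gives the robot as it stands.
- The arm moves only by the tool carry_out, never from a script. Its argument "motion" is a list of rows, each a list of 7 numbers: the shift along the tool's x, y, z in cm, then the turn, a rotation vector about the tool's x, y, z in degrees, then the closure, from -1 (fully open) to 1 (shut). A call has 1 to 12 rows; each row is the pose to reach, as a shift and turn from the pose commanded when the call began, along the tool's axes at that moment; what a row does not reach only later rows make up. A row lasts 1/10 s, in which the tool goes at most 50 mm and 8.59 degrees, less where a joint would pass 70% of its speed; a pose out of reach is approached as far as the arm can. A call with a gripper value outside its range is refused whole. The fingers move at their own pace and stop on an object; "newtons" is the grip in N (left out, the last holds). Time passes only in rows, so rows that repeat a pose let the fingers close. It gives the time, the measured TCP pose, the force, the opening and the grip force at its end, in the units of the state.
- manip.get_obs(): the state, without advancing time (a new reading comes with each control period).
- manip.camera(name): name is "scene" or "top" or "wrist"; returns a dict with "img" (400x640x3 uint8, red, green, blue), "intrinsics" (3x3 intrinsics, pixels), "R" (3x3) and "t" (3): a world point X has camera coordinates R X + t. Camera axes: x right, y down, z forward; pixel columns grow to the right and rows downward; lengths in m; the calibration is good to about 2 mm. A picture is of the moment at which its call begins. There is no depth.
- manip.job_done(): hands the job in; it is judged then, once.
The state is a dict: "time": time; "joints": joint angles; "joint_vel": joint speeds; "joint_efforts": joint torques, N m; "ee_pos": TCP position; "ee_rot": TCP orientation; "wrist_force": force on the tool from outside, world axes, zero at the start; "torque": the same for the moment, N m; "grip_width": opening from 0.0 (shut) to 1.0 (fully open); "grip_force": force on a finger pad.
Only numpy, scipy, OpenCV 4.12 (cv2) and the standard library are available. Lean on these libraries where they do the work, as an engineer would, in place of code of your own. Each camera call takes 0.05 s, during which the arm holds its last target. There are 200 camera calls.

## Working session

There is one attempt and no reset: what is moved stays moved. The work goes in short steps, Python scripts to look and compute and a tool call to move; the robot and the scene stay as the last step left them, time stands still between calls to the robot, and variables do not carry over. Pictures are saved under pics/ and viewed, at most 10 in all, crops included, and the job is handed in when it is done.

Besides the shell and the picture viewer there is one more tool, called after "Call:" by a JSON object that holds its "api" and its "payload", one argument or row to a line. carry_out: Moves the arm, as the interface text tells. Its arguments: {"type":"object","properties":{"motion":{"type":"array","items":{"type":"array","items":{"type":"number"}}},"newtons":{"type":"number"}},"required":["motion"]}

```bash
mkdir -p pics
python3 - <<'E'
from station import manip
import cv2,pickle
d={}
for n in("scene","top"):
    c=manip.camera(n);d[n]=c
    cv2.imwrite(f"pics/{n}0.png",cv2.resize(c["img"][:,:,::-1],(800,500),interpolation=cv2.INTER_CUBIC))
    print(n,c["intrinsics"],c["R"],c["t"])
pickle.dump(d,open("cams.pkl","wb"))
o=manip.get_obs();print(o["time"],o["ee_pos"],o["ee_rot"],o["grip_width"])
E
```

```text
scene [[406.75202808   0.         322.43390524]
 [  0.         406.75202808 198.58134428]
 [  0.           0.           1.        ]] [[ 0.79776964  0.60279086 -0.01437972]
 [ 0.48536896 -0.65615064 -0.57782636]
 [-0.35774372  0.45399286 -0.81603304]] [-0.43702215 -0.237467    1.44205398]
top [[467.70201394   0.         326.32941666]
 [  0.         467.70201394 210.69824034]
 [  0.           0.           1.        ]] [[-0.01001279 -0.99985977 -0.01342351]
 [-0.99236599  0.01158615 -0.12278237]
 [ 0.12292068  0.01209164 -0.99234283]] [-0.00406628  0.56314772  1.69835621]
0.1 [0.2933957  0.57936281 0.21350629] [-7.29485735e-01 -3.05510775e+00  2.86284819e-03] 0.9978416369767831
```

View pics/scene0.png

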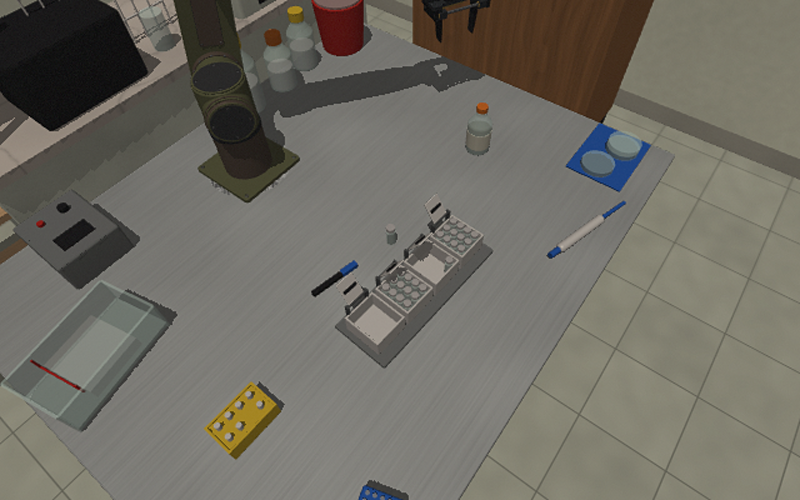

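View pics/top0.png

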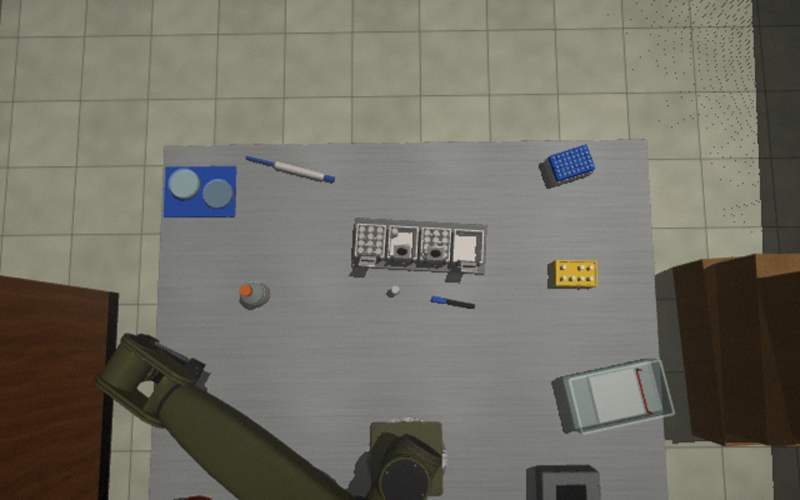

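The top view shows, left to right (+y to -y): full (x≈370), single vial (403), full (435) and empty (467). Tags 1 and 4 seem to lean forward, and 2 and 3 back. I'll enlarge to confirm and to measure.

Run:
```python
import pickle,cv2
d=pickle.load(open("cams.pkl","rb"))
a=d["top"]["img"][170:225,278:392,::-1]
cv2.imwrite("pics/topc.png",cv2.resize(a,None,fx=7,fy=7,interpolation=cv2.INTER_CUBIC))
a=d["scene"]["img"][150:297,260:400,::-1]
cv2.imwrite("pics/scc.png",cv2.resize(a,None,fx=4,fy=4,interpolation=cv2.INTER_CUBIC))
```

```text
(no output)
```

View pics/topc.png

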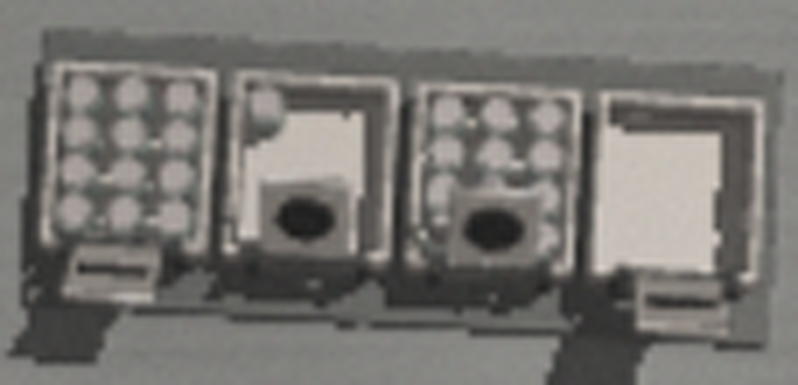

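View pics/scc.png

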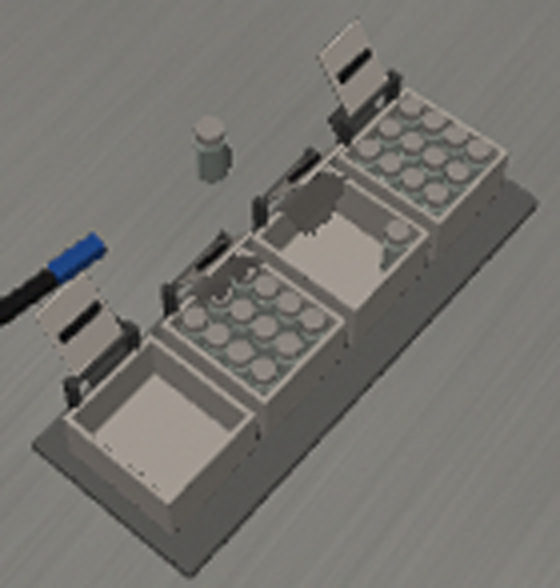

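Confirmed. Tag 1 (full bin, leftmost) leans forward with the bar up, which is wrong. Tag 2 (single vial) leans back with the disc up, also wrong. Tags 3 and 4 are right. Next I'll fit the board pose from the rim corners I read off the top crop.

```bash
cat > h.py <<'E'
import numpy as np,pickle
from scipy.spatial.transform import Rotation as Ro
def proj(c,X):
    p=(c["R"]@np.atleast_2d(X).T).T+c["t"]; p=(c["intrinsics"]@p.T).T
    return p[:,:2]/p[:,2:]
def board(p,L):  # board-frame xyz -> world
    L=np.atleast_2d(L); c,s=np.cos(p[2]),np.sin(p[2])
    return np.c_[p[0]+c*L[:,0]-s*L[:,1],p[1]+s*L[:,0]+c*L[:,1],L[:,2]]
E
python3 - <<'E'
from h import *
from scipy.optimize import least_squares
d=pickle.load(open("cams.pkl","rb"))
r,f,l,g=.048,-.048,.043,-.043
P=[(0,r,l,48,65),(0,r,g,216,70),(0,f,l,42,246),(0,f,g,210,252),(1,r,l,235,72),(1,r,g,397,80),(1,f,g,390,265),
(2,r,l,415,84),(2,r,g,580,92),(2,f,g,572,275),(3,r,l,600,93),(3,r,g,766,98),(3,f,l,592,272),(3,f,g,758,283)]
P=np.array(P,float)
px=(P[:,3:]+.5)/7-.5+[278,170]
def fit(dx):
    L=np.c_[P[:,1]+dx,P[:,2]+(1.5-P[:,0])*.096,np.full(len(P),.062)]
    s=least_squares(lambda p:(proj(d["top"],board(p,L))-px).ravel(),[.6,0,0],loss="soft_l1")
    return s
s=fit(0);p=s.x;print("bins centre line",p,np.degrees(p[2]),np.abs(s.fun).max())
np.save("p.npy",p)
for k,sg in((0,-1),(1,1),(2,1),(3,-1)):
    y=(1.5-k)*.096
    h=board(p,[-.051,y,.084])[0]
    e=board(p,[[-.051+sg*.033,y+.023,.132],[-.051+sg*.033,y-.023,.132]])
    q=(proj(d["top"],e)-[278,170]+.5)*7-.5
    q2=(proj(d["scene"],e)-[260,150]+.5)*4-.5
    print(k+1,"hinge",h.round(4),"top crop edge",q.round(),"scene crop",q2.round())
E
```

```text
bins centre line [ 0.6201111  -0.0434056  -0.06290726] -3.6043202289006286 0.702300721875531
1 hinge [0.5783 0.1035 0.084 ] top crop edge [[ 61. 300.]
 [153. 304.]] scene crop [[353.  15.]
 [313.  52.]]
2 hinge [0.5722 0.0077 0.084 ] top crop edge [[261. 179.]
 [352. 183.]] scene crop [[341. 141.]
 [299. 182.]]
3 hinge [ 0.5662 -0.0881  0.084 ] top crop edge [[452. 188.]
 [544. 193.]] scene crop [[251. 229.]
 [205. 273.]]
4 hinge [ 0.5602 -0.1839  0.084 ] top crop edge [[638. 329.]
 [730. 334.]] scene crop [[ 80. 267.]
 [ 30. 313.]]
```

```bash
cat >> h.py <<'E'
def delta(W,o):  # world target of the TCP, tool x = -board x, pointing down -> cm, deg in the tool frame now
    p=np.load("p.npy");c,s=np.cos(p[2]),np.sin(p[2])
    Rt=Ro.from_matrix(np.array([[-c,-s,0],[-s,c,0],[0,0,-1.]]))
    R0=Ro.from_rotvec(o["ee_rot"])
    return (R0.inv().apply(np.array(W)-o["ee_pos"])*100).round(2),np.degrees((R0.inv()*Rt).as_rotvec()).round(1)
E
python3 - <<'E'
from h import *
from station import manip
o=manip.get_obs();p=np.load("p.npy");print(o["time"])
print(delta(board(p,[-.051-.068,.144,.215])[0],o))
E
```

```text
0.1
(array([-40.66, -32.27,  -0.09]), array([ -0.1,  -0. , -23.3]))
```

Call:
{"api": "carry_out", "payload": {
  "motion": [
    [-3.5, -2.8, 0, 0, 0, -2, 1],
    [-7, -5.6, 0, 0, 0, -4, 1],
    [-10.5, -8.4, 0, 0, 0, -6, 1],
    [-14, -11.2, 0, 0, 0, -8, 1],
    [-17.5, -14, 0, 0, 0, -10, 1],
    [-21, -16.8, 0, 0, 0, -12, 1],
    [-24.5, -19.6, 0, 0, 0, -14.5, 1],
    [-28, -22.4, 0, 0, 0, -17, 1],
    [-31.5, -25.2, 0, 0, 0, -19.5, 1],
    [-35, -28, 0, 0, 0, -21.5, 1],
    [-38, -30.2, 0, 0, 0, -23.3, 1],
    [-40.7, -32.3, 0, 0, 0, -23.3, 1]
  ],
  "newtons": 10
}}

```text
time: 1.3
ee_pos: [0.5111, 0.1059, 0.2142]
ee_rot: [-0.098, -3.14, 0.0]
wrist_force: [0.6, 0.4, -0.5]
grip_width: 0.049
grip_force: 0.0
```

Run:
```python
from h import *
from station import manip
o=manip.get_obs();p=np.load("p.npy");print(o["time"],o["ee_pos"],o["grip_width"],o["wrist_force"])
print(delta(board(p,[-.051-.068,.144,.116])[0],o))
```

```text
1.3 [0.51113251 0.10588539 0.21423281] 0.04929409883072888 [ 0.56114797  0.44440681 -0.48862233]
(array([0.08, 0.19, 9.82]), array([-0., -0.,  0.]))
```

Call:
{"api": "carry_out", "payload": {
  "motion": [
    [0.1, 0.2, 3, 0, 0, 0, 1],
    [0.1, 0.2, 6, 0, 0, 0, 1],
    [0.1, 0.2, 8.5, 0, 0, 0, 1],
    [0.1, 0.2, 9.8, 0, 0, 0, 1],
    [0.1, 0.2, 9.8, 0, 0, 0, 1],
    [-0.9, 0.2, 9.8, 0, 0, 0, 1],
    [-1.7, 0.2, 9.8, 0, 0, 0, 1],
    [-2.3, 0.2, 9.8, 0, 0, 0, 1],
    [-2.8, 0.2, 9.8, 0, 0, 0, 1],
    [-3.3, 0.2, 9.8, 0, 0, 0, 1],
    [-3.8, 0.2, 9.8, 0, 0, 0, 1],
    [-4.3, 0.2, 9.8, 0, 0, 0, 1]
  ]
}}

```text
time: 2.5
ee_pos: [0.5543, 0.1071, 0.1167]
ee_rot: [-0.098, -3.14, 0.0]
wrist_force: [-0.2, -0.2, -0.2]
grip_width: 0.006
grip_force: 0.0
```

Call:
{"api": "carry_out", "payload": {
  "motion": [
    [-0.5, 0, 0, 0, 0, 0, 1],
    [-1, 0, 0, 0, 0, 0, 1],
    [-1.5, 0, 0, 0, 0, 0, 1],
    [-2, 0, 0, 0, 0, 0, 1],
    [-2.3, 0, 0, 0, 0, 0, 1],
    [-2.5, 0, 0, 0, 0, 0, 1],
    [-2.5, 0, 0, 0, 0, 0, 1],
    [-1.5, 0, 0, 0, 0, 0, 1],
    [0, 0, 0, 0, 0, 0, 1],
    [2, 0, 0, 0, 0, 0, 1],
    [2, 0, -4, 0, 0, 0, 1],
    [2, 0, -8, 0, 0, 0, 1]
  ]
}}

```text
time: 3.7
ee_pos: [0.5308, 0.1083, 0.1951]
ee_rot: [-0.097, -3.135, 0.001]
wrist_force: [0.9, -0.7, 0.5]
grip_width: 0.008
grip_force: 0.0
```

Run:
```python
from h import *
from station import manip
import cv2
o=manip.get_obs();p=np.load("p.npy");print(o["time"],o["ee_pos"],o["wrist_force"])
c=manip.camera("scene")
cv2.imwrite("pics/s1.png",cv2.resize(c["img"][130:297,250:420,::-1],None,fx=3,fy=3,interpolation=cv2.INTER_CUBIC))
o=manip.get_obs()
print(delta(board(p,[-.051+.068,.048,.196])[0],o))
```

```text
3.7 [0.53080905 0.10834934 0.19510089] [ 0.8570309  -0.70616548  0.50829339]
(array([-11.04,  -9.88,   1.01]), array([0.1, 0.6, 0.1]))
```

View pics/s1.png

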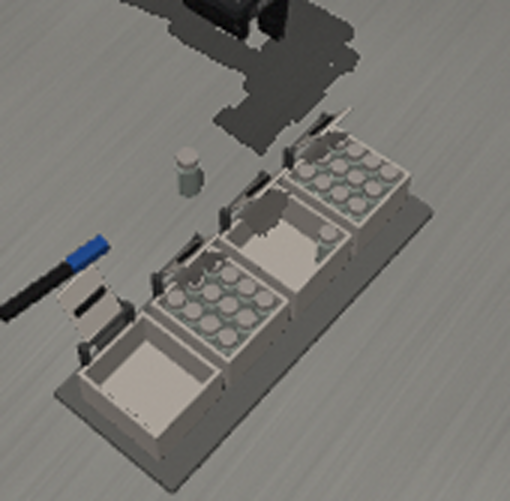

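The picture shows tag 1 (≈325,125) now leaning back over its full bin. The rest is unchanged. Next I go behind tag 2, over its bin.

Call:
{"api": "carry_out", "payload": {
  "motion": [
    [-2.5, -2.2, 0, 0, 0, 0, 1],
    [-5.5, -4.8, 0, 0, 0, 0, 1],
    [-8.5, -7.4, 0, 0, 0, 0, 1],
    [-10.5, -9, 0, 0, 0, 0, 1],
    [-11.2, -9.7, 0, 0, 0, 0, 1],
    [-11.2, -9.7, 0, 0, 0, 0, 1],
    [-11.2, -9.7, 0, 0, 0, 0, 1]
  ]
}}

```text
time: 4.45
ee_pos: [0.6388, 0.0054, 0.1964]
ee_rot: [-0.097, -3.139, -0.001]
wrist_force: [-0.2, -0.9, -0.1]
grip_width: 0.006
grip_force: 0.0
```

Run:
```python
from h import *
from station import manip
o=manip.get_obs();p=np.load("p.npy");print(o["time"],o["ee_pos"],o["wrist_force"])
print(delta(board(p,[-.051+.068,.048,.116])[0],o))
```

```text
4.45 [0.638757   0.00538751 0.19643313] [-0.23865326 -0.88417723 -0.09352045]
(array([-0.15, -0.19,  8.04]), array([ 0. , -0.1,  0.1]))
```

Call:
{"api": "carry_out", "payload": {
  "motion": [
    [-0.2, -0.2, 2.5, 0, 0, 0, 1],
    [-0.2, -0.2, 5, 0, 0, 0, 1],
    [-0.2, -0.2, 7, 0, 0, 0, 1],
    [-0.2, -0.2, 8, 0, 0, 0, 1],
    [-0.2, -0.2, 8, 0, 0, 0, 1],
    [0.8, -0.2, 8, 0, 0, 0, 1],
    [1.6, -0.2, 8, 0, 0, 0, 1],
    [2.2, -0.2, 8, 0, 0, 0, 1],
    [2.7, -0.2, 8, 0, 0, 0, 1],
    [3.2, -0.2, 8, 0, 0, 0, 1],
    [3.7, -0.2, 8, 0, 0, 0, 1],
    [4.2, -0.2, 8, 0, 0, 0, 1]
  ]
}}

```text
time: 5.65
ee_pos: [0.5972, 0.0052, 0.1167]
ee_rot: [-0.098, -3.14, -0.0]
wrist_force: [-0.1, 0.9, 0.2]
grip_width: 0.007
grip_force: 0.0
```

Call:
{"api": "carry_out", "payload": {
  "motion": [
    [0.5, 0, 0, 0, 0, 0, 1],
    [1, 0, 0, 0, 0, 0, 1],
    [1.5, 0, 0, 0, 0, 0, 1],
    [2, 0, 0, 0, 0, 0, 1],
    [2.3, 0, 0, 0, 0, 0, 1],
    [2.5, 0, 0, 0, 0, 0, 1],
    [2.5, 0, 0, 0, 0, 0, 1],
    [1.5, 0, 0, 0, 0, 0, 1],
    [0, 0, 0, 0, 0, 0, 1],
    [-2, 0, 0, 0, 0, 0, 1],
    [-2, 0, -4, 0, 0, 0, 1],
    [-2, 0, -8, 0, 0, 0, 1]
  ]
}}

```text
time: 6.85
ee_pos: [0.6176, 0.0039, 0.1952]
ee_rot: [-0.098, -3.136, -0.0]
wrist_force: [0.3, 0.8, 0.7]
grip_width: 0.003
grip_force: 0.0
```

Call:
{"api": "carry_out", "payload": {
  "motion": [
    [0, 0, -3, 0, 0, 0, 1],
    [0, 0, -6, 0, 0, 0, 1],
    [0, 0, -8, 0, 0, 0, 1],
    [0, 0, -8, 0, 0, 0, 1],
    [0, 0, -8, 0, 0, 0, 1]
  ]
}}

```text
time: 7.35
ee_pos: [0.6181, 0.0039, 0.2762]
ee_rot: [0.098, 3.14, -0.0]
wrist_force: [-0.2, -0.2, -0.8]
grip_width: 0.006
grip_force: 0.0
```

Run:
```python
from station import manip
import cv2
c=manip.camera("scene")
cv2.imwrite("pics/s2.png",cv2.resize(c["img"][60:380,150:420,::-1],None,fx=1.85,fy=1.85,interpolation=cv2.INTER_CUBIC))
c=manip.camera("top")
cv2.imwrite("pics/t2.png",cv2.resize(c["img"][165:260,180:500,::-1],None,fx=2.5,fy=2.5,interpolation=cv2.INTER_CUBIC))
o=manip.get_obs();print(o["time"],o["ee_pos"],o["wrist_force"])
```

```text
7.45 [0.61705306 0.0039947  0.2742908 ] [-0.08702015 -0.34963345 -0.01486648]
```

View pics/s2.png

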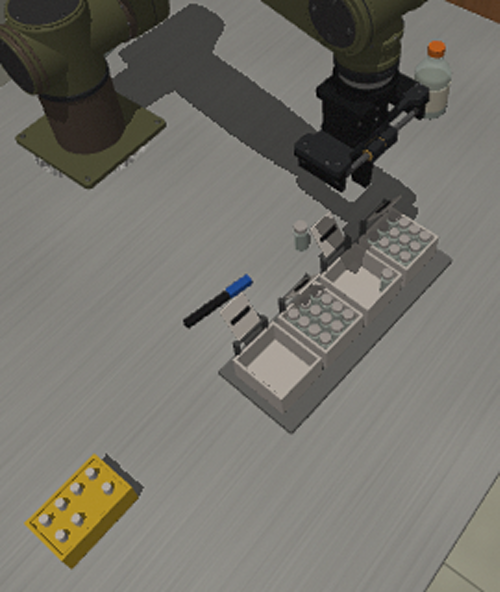

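The picture shows tag 2 (≈327,232) leaning forward with the bar up, and tag 1 (≈375,212) leaning back. Tags 3 and 4 are unchanged, the bystanders are in place and the arm is clear.

```bash
python3 -c "
from station import manip
print(manip.job_done())"
```

```text
the job is handed in; nothing more can be done
None
```

I pushed over the two wrong tags and handed the job in: the leftmost full bin's tag now leans back and the single-vial bin's leans forward, and the final picture shows the other two tags and the bystanders unmoved.

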